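Load the tube shaker and click its lid shut

ROBOT

A 6-joint arm with a two-finger parallel gripper is mounted at the origin on the work surface. World frame = base frame: x ahead of the robot, y to its left, z up, the work surface at z = 0. Lengths are in m, angles in rad, forces in N, time in s.
With the tool pointing down it reaches from about 0.375 to 0.975 m from the base axis. Payload 3.8 kg.
Tool frame: the origin (TCP) lies at the very end of the fingers, on their centre line; the grasp point (between the pads) lies 19 mm behind it; z points along the fingers, y is the direction in which the jaws open and shut (so a half turn about z gives the same grasp; the last joint's range is limited). The gripper opens to 85 mm and grips with 20 to 120 N. Pads are 22 mm wide; open, the fingers measure 114 mm over their backs; the gripper's body (76 mm by 85 mm) begins 54 mm behind the grasp point. The pads swing forward as they close: fully open they stand 13 mm farther back than shut.
Start: joints at [-1.177, 0.264, 1.604, -0, 1.274, -0.037], TCP at [0.282, -0.613, 0.231] pointing down, gripper open.
Joint ranges: [-2.63, 2.63], [-0.94, 2.18], [0.31, 2.57], [-1.31, 4.45], [0, 2.66], [-2.55, 2.55]. Speed limits (rad/s): [2.57, 2.57, 3.14, 3.14, 3.14, 3.14].

INTERFACE

Orientations are given as a rotation vector (axis times angle).
In Python, from workcell import status, read_camera, camera_info, order gives the robot as it stands.
- The arm moves only by the tool move_arm, never from a script. Its argument "deltas" is a list of rows, each a list of 3 entries, a list of its own where there are three numbers: the turn, a rotation vector about the world's x, y, z as a fraction of full scale, then the shift along the world's x, y, z as a fraction of full scale, then the closure, from -1 (fully open) to 1 (shut), so that 0 is half open. A call has 1 to 20 rows; each row is the pose to reach, as a shift and turn from the pose commanded when the call began; what a row does not reach only later rows make up. Full scale, the value 1, is 0.1 m for a shift and pi/2 rad for a turn. A row lasts 1/8 s, in which the tool goes at most 62.5 mm and 10.7 degrees, less where a joint would pass 70% of its speed; a pose out of reach is approached as far as the arm can. A call with a number of a shift or a turn outside -1 to 1 is refused whole. A call with a gripper value outside its range is refused whole. The fingers move at their own pace and stop on an object; "grip_force" is the grip in N (left out, the last holds). Time passes only in rows, so rows that repeat a pose let the fingers close. It gives the time, the measured TCP pose, the force and the opening at its end, in the units of the state.
- status.read_state(): the state, without advancing time (a new reading comes with each control period).
- read_camera(name): name is "side" or "top" or "wrist"; returns (picture, depth): 480x640x3 uint8, red, green, blue; 480x640 float32, m along the optical axis (not along the pixel's ray), 0 where there is no reading.
- camera_info(name): a dict with "K" (3x3 intrinsics, pixels), "R" (3x3) and "t" (3): a world point X has camera coordinates R X + t. Camera axes: x right, y down, z forward; pixel columns grow to the right and rows downward; lengths in m; the calibration is good to about 2 mm. The wrist camera is an equidistant fisheye: a pixel r from the principal point sees the ray r / f radians off the axis. A picture is of the moment at which its call begins: read the wrist's pose just before it. camera_info takes no time and is no camera call; for the wrist camera it gives the pose at the moment of the call.
- order.finish_job(): hands the job in, once; it reports no verdict.
The state is a dict: "time": time; "q": joint angles; "joint_vel": joint speeds; "joint_torque": joint torques, N m; "tool_pos": TCP position; "tcp_rot": TCP orientation; "wrist_force": force on the tool from outside, world axes, zero at the start; "torque": the same for the moment, N m; "width": opening from 0.0 (shut) to 1.0 (fully open).
Only numpy, scipy, OpenCV 4.12 (cv2) and the standard library are available. Lean on these libraries where they do the work, as an engineer would, in place of code of your own. Each camera call takes 0.05 s, during which the arm holds its last target. There are 200 camera calls.

TASK

Pick up the yellow tube rack from the bench, keep it upright and set it down (do not drop it) flat inside the rib frame in the middle of the open tube shaker's chamber, and let go. Then swing the shaker's lid down without slamming it and press its front edge until it clicks past the spring catch and is fully shut. Leave the tip box, the beaker and the bottle where they stand.

Things in the scene. Friction and masses are not known exactly. Their poses are not given: they have to be found in the camera images.
- shaker: Tube shaker fixed to the bench: white open box 190 (its x) x 220 (y) x 75 mm high, 12 mm walls round a black chamber; grey control pod 60 mm high along its -y side (to y = -155 mm); catch housing 20 mm deep, 50 wide, 60 high in the middle of its front. Origin: centre of the box's underside, z up. Front faces -x, to the robot (turned up to 0.3 rad); lid hinge along its far +x top edge.
- bay (a point): Centre of the grey floor inside the rib frame, 25 mm above the bench, 50 mm below the wall tops; axes as the shaker's. Aluminium ribs 8 mm high, 6 mm wide, enclose 68 mm (x) by 126 mm (y): the rack fits with 8 mm to spare on each side, its long side along y, either way round; on a rib it blocks the lid. Frame to chamber wall: 43 mm front and back, 29 mm at the ends.
- lid (a joint): Lid angle, rad: 0 shut and level, grows as it opens; starts 1.55 to 1.8 (upright or leaning away from the robot), stop at 1.9. Friction hinge (0.36 N m): it stays where left; pushing takes 1 to 4 N near the free edge. At about 0.066 (free edge 13 mm too high) its striker rests on the spring catch; pressing the blue strip down with some 7 to 14 N snaps it past to 0, where it stays.
- lid_hinge (a point): On the hinge axis, mid-width: 95 mm behind the shaker's origin (+x), 78 mm above the bench. Its axes turn with the lid (shut: as the shaker's). The lid, white frame with amber window, runs 190 mm along its -x, 210 mm wide (y), inner face z = 0, outer face z = +8 mm. A black tongue 50 mm wide juts 14 mm from the free edge, its striker reaching 20 mm below the inner face.
- lid_pad (a point): Centre of the blue press strip (26 x 80 mm) on the lid's outer face, 165 mm from the hinge axis and 25 mm from the free edge; it turns with the lid. With the lid shut it lies 86 mm above the bench and faces up.
- rack: Yellow tube rack with a white top with holes and coloured caps, a solid block 52 mm (its x) x 110 mm (its y) x 46 mm high, about 0.25 kg. Origin: centre of its underside. Grip it across the 52 mm. It stands on the bench at the left or the right of the shaker, turned up to 0.5 rad.
- tip_box: Bystander: blue tip box with a clear cover, 84 x 119 x 66 mm, on the other side of the shaker. Origin: centre of its underside.
- beaker: Bystander: white plastic beaker, 90 mm across, 110 mm high. Origin: centre of its underside.
- bottle: Bystander: amber bottle with a white cap, 64 mm across, 130 mm high. Origin: centre of its underside.
Things that resemble listed ones, but are neither listed nor needed, are in the scene too. What is shaped like the rack but purple is not meant.

How it is judged:
On the way, in this order (a step that is already met when the one before it is completed fails the run):
1. the rack stands flat inside the rib frame, released, with the lid still open (distance between rack and bay below 0.013 m and angle between rack's own z axis and vertical below 0.04 rad and z of rack in the frame of bay below 0.004 m and contact force between rack and the fingers below 0.2 N and value of joint lid above 0.5 rad), for 0.2 s.
2. the lid is pressed past the catch (value of joint lid below 0.012 rad), for 0.2 s.
At the end, for the whole second after the job is handed in: The lid is fully shut past its catch (below 0.012 rad, free edge within about 2.5 mm of shut) and the rack stands at rest and flat (tilt under 0.04 rad) on the floor inside the rib frame, its origin within 13 mm of the frame's centre and no more than 4 mm above the floor (value of joint lid below 0.012 rad and distance between rack and bay below 0.013 m and z of rack in the frame of bay below 0.004 m and angle between rack's own z axis and vertical below 0.04 rad and linear speed of rack below 0.02 m/s); the robot touches nothing.
It fails at once if the tip box, the beaker or the bottle was moved by more than 30 mm (distance of any of tip_box, beaker, bottle from where it was at the start of the episode above 0.03 m).
It fails at once if the rack was tipped by more than 0.5 rad (angle between rack's own z axis and vertical above 0.5 rad).
It fails at once if the rack was dropped or thrown (faster than 0.7 m/s with no finger on it) (linear speed of rack above 0.7 m/s and contact force between rack and the fingers below 0.1 N).
It fails at once if the lid was slammed (swung shut faster than 3 rad/s while still more than 0.12 rad open) (velocity of joint lid below -3 rad/s and value of joint lid above 0.12 rad).
It also fails if it takes over 70 s, if anything falls off the work surface, if the arm or the gripper's body presses on something with over 40 N, if the wrist force passes 120 N, or if a joint passes its speed limit or range.

## Working session

There is one attempt and no reset: what is moved stays moved. The work goes in short steps, Python scripts to look and compute and a tool call to move; the robot and the scene stay as the last step left them, time stands still between calls to the robot, and variables do not carry over. Pictures are saved under pics/ and viewed, about 8 in all and at most 12, crops included, and the job is handed in when it is done.

Besides the shell and the picture viewer there is one more tool, called after "Emit:" as name(argument=value, ...) on one line, values as JSON. move_arm: Moves the arm, as the interface text tells. Its arguments: {"type":"object","properties":{"deltas":{"type":"array","items":{"type":"array"}},"grip_force":{"type":"number"}},"required":["deltas"]}

```bash
ls; mkdir -p pics
cat > h.py <<'E'
import numpy as np, cv2
from workcell import status, read_camera, camera_info, order
def cloud(name):
    ci=camera_info(name); img,d=read_camera(name)
    K=np.array(ci["K"]);R=np.array(ci["R"]);t=np.array(ci["t"])
    v,u=np.mgrid[0:480,0:640]
    a=(u-K[0,2])/K[0,0]; b=(v-K[1,2])/K[1,1]
    if name=="wrist":
        r=np.hypot(a,b); s=np.where(r>1e-9,np.tan(np.minimum(r,1.5))/np.maximum(r,1e-9),1); a,b=a*s,b*s
    P=np.stack([a*d,b*d,d],-1)
    W=(P-t)@R
    W[d<=0]=np.nan
    return img,d,W
def save(n,img): cv2.imwrite("pics/"+n+".png",img[...,::-1])
E
python3 - <<'E'
from h import *
print(status.read_state())
for n in("top","side"):
    img,d,W=cloud(n); save(n,img); np.savez("/tmp/"+n,img=img,d=d,W=W)
    c=camera_info(n); print(n,c["K"][0][0],-np.array(c["R"]).T@np.array(c["t"]), (d>0).mean())
E
```

```text
pics
{'time': 0.0, 'q': array([-1.17689212e+00,  2.64780484e-01,  1.60539610e+00, -3.83224694e-05,
        1.27366624e+00, -3.69337384e-02]), 'joint_vel': array([ 7.83388695e-05, -4.70885851e-04, -4.79632315e-05,  1.25519441e-03,
       -6.49652888e-04, -2.03125590e-03]), 'joint_torque': array([ 1.58180297e-03, -5.15100503e+01, -3.67314148e+01,  1.05843901e-04,
        1.29702155e-02, -5.96687073e-06]), 'tool_pos': array([ 0.28158686, -0.61265541,  0.22993165]), 'tcp_rot': array([-3.06682003e+00, -6.71081886e-01,  6.83669185e-04]), 'wrist_force': array([0.33136431, 0.29586502, 0.20437885]), 'torque': array([-0.00713206, -0.03530438,  0.02638406]), 'width': 0.99983472456252}
top 436.93479744504083 [ 0.41209411 -0.00388921  1.16408102] 0.9960774739583333
side 479.8480344709669 [0.41956487 0.82800961 1.00285907] 0.9959212239583334
```

View pics/top.png

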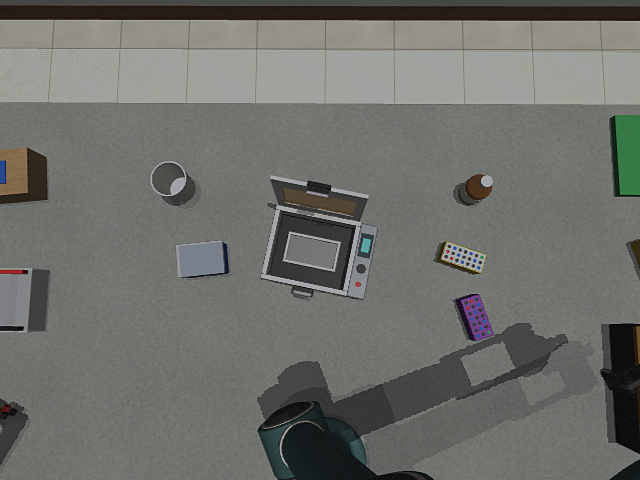

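View pics/side.png

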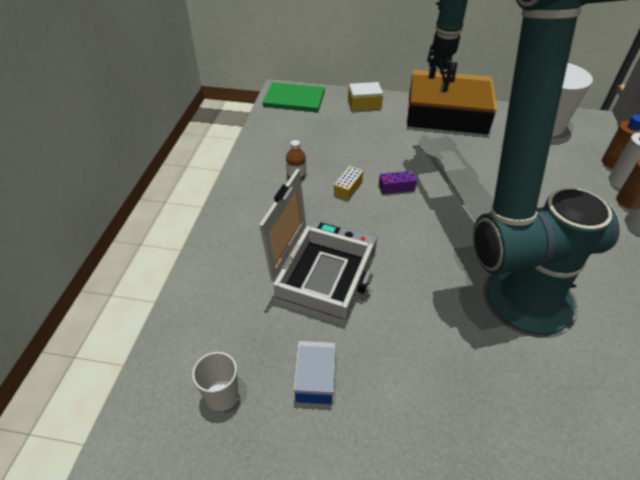

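The top view shows the shaker at (311,250), the yellow rack at (463,258) and the purple decoy at (475,317). The tip box is at (202,259), the beaker at (170,183) and the bottle at (478,188). The lid is open and near upright. Next I measure the rack and bay from the top depth.

Run:
```python
import numpy as np,cv2
Z=np.load("/tmp/top.npz");img,W=Z["img"],Z["W"]
def rect(m,n):
    p=W[m][:,:2].astype(np.float32); r=cv2.minAreaRect(p); b=cv2.boxPoints(r); 
    print(n,m.sum(),"c",np.round(r[0],4),"size",np.round(r[1],4),"ang",round(r[2],2),"z",np.round(np.nanmedian(W[m][:,2]),4)); print(np.round(b,3).tolist())
z=W[...,2]
def win(u0,u1,v0,v1):
    m=np.zeros(z.shape,bool); m[v0:v1,u0:u1]=1; return m
rect(win(430,500,230,285)&(z>.036)&(z<.056),"rack")
rect(win(170,235,230,285)&(z>.05),"tip")
rect(win(150,195,155,210)&(z>.09),"beaker"); rect(win(450,500,165,215)&(z>.09),"bottle")
rect(win(440,500,285,345)&(z>.036)&(z<.056),"purple")
g=img.max(2)
m=win(280,345,225,275)&(z<.045)&(g>75)
n,l,s,c=cv2.connectedComponentsWithStats(m.astype(np.uint8)); k=1+s[1:,4].argmax(); rect(l==k,"bay ribs outer(expect 80x138)")
rect(win(255,380,180,300)&(z>.066)&(z<.08),"walltop")
m=win(255,380,170,225)&(z>.1); rect(m,"lid"); 
P=W[m]; print("lid pts max z",P[:,2].max())
for zz in (.1,.15,.2,.25,.27):
    q=P[abs(P[:,2]-zz)<.01]; 
    if len(q): print(zz,len(q),np.round(q.mean(0),3),np.round(q.min(0),3),np.round(q.max(0),3))
```

```text
rack 878 c [ 0.5172 -0.3524] size [0.1114 0.0529] ang 71.17 z 0.0454
[[0.4740000069141388, -0.3970000147819519], [0.5239999890327454, -0.414000004529953], [0.5600000023841858, -0.30799999833106995], [0.5099999904632568, -0.29100000858306885]]
tip 1576 c [0.5068 0.3198] size [0.0845 0.1204] ang 6.32 z 0.0658
[[0.4580000042915344, 0.375], [0.47099998593330383, 0.2549999952316284], [0.5550000071525574, 0.26499998569488525], [0.5419999957084656, 0.3840000033378601]]
beaker 403 c [0.7017 0.3925] size [0.0897 0.088 ] ang 62.96 z 0.1062
[[0.6420000195503235, 0.37299999594688416], [0.7210000157356262, 0.3330000042915344], [0.7609999775886536, 0.41200000047683716], [0.6830000281333923, 0.4519999921321869]]
bottle 328 c [ 0.6901 -0.3814] size [0.0503 0.0394] ang 37.22 z 0.1049
[[0.6579999923706055, -0.38100001215934753], [0.6819999814033508, -0.41200000047683716], [0.722000002861023, -0.38199999928474426], [0.6980000138282776, -0.3499999940395355]]
purple 929 c [ 0.3641 -0.3819] size [0.1105 0.0539] ang 19.98 z 0.0455
[[0.30300000309944153, -0.375], [0.32100000977516174, -0.4259999990463257], 
[... 536 characters left out ...]
2, 0.12700000405311584], [0.4320000112056732, 0.17100000381469727]]
lid 2393 c [0.6337 0.0172] size [0.2103 0.0292] ang 79.01 z 0.2072
[[0.5989999771118164, -0.08299999684095383], [0.628000020980835, -0.08900000154972076], [0.6679999828338623, 0.11800000071525574], [0.6389999985694885, 0.12300000339746475]]
lid pts max z 0.28651162713367045
0.1 124 [0.625 0.016 0.106] [ 0.605 -0.083  0.1  ] [0.646 0.121 0.11 ]
0.15 217 [0.631 0.019 0.15 ] [ 0.608 -0.084  0.14 ] [0.65  0.121 0.16 ]
0.2 235 [0.634 0.017 0.2  ] [ 0.612 -0.085  0.19 ] [0.654 0.12  0.21 ]
0.25 227 [0.637 0.016 0.25 ] [ 0.616 -0.086  0.24 ] [0.659 0.119 0.26 ]
0.27 489 [0.64  0.016 0.269] [ 0.617 -0.088  0.26 ] [0.667 0.118 0.28 ]
```

Emit:
move_arm(deltas=[[[0, 0, 0.1], [0.2, 0.2, 0], -1], [[0, 0, 0.2], [0.4, 0.4, 0], -1], [[0, 0, 0.3], [0.6, 0.6, 0], -1], [[0, 0, 0.4], [0.8, 0.8, 0], -1], [[0, 0, 0.517], [1, 1, 0], -1]], grip_force=50)

```text
time: 0.72
tool_pos: [0.3822, -0.5123, 0.2306]
tcp_rot: [-2.548, -1.836, -0.0]
wrist_force: [-0.0, -0.4, -0.2]
width: 1.004
```

Emit:
move_arm(deltas=[[[0, 0, 0], [0.3, 0.3, 0], -1], [[0, 0, 0], [0.6, 0.6, 0], -1], [[0, 0, 0], [1, 1, 0], -1]])

```text
time: 1.1
tool_pos: [0.4821, -0.4126, 0.2307]
tcp_rot: [-2.555, -1.827, 0.001]
wrist_force: [0.6, 0.3, 0.5]
width: 1.003
```

Emit:
move_arm(deltas=[[[0, 0, 0], [0.15, 0.3, -0.3], -1], [[0, 0, 0], [0.354, 0.607, -0.6], -1], [[0, 0, 0], [0.354, 0.607, -1], -1], [[0, 0, 0], [0.354, 0.607, -1], -1], [[0, 0, 0], [0.354, 0.607, -1], -1]])

```text
time: 1.72
tool_pos: [0.5175, -0.3532, 0.1322]
tcp_rot: [2.554, 1.828, 0.0]
wrist_force: [0.1, -0.4, 0.5]
width: 1.001
```

Run:
```python
from h import *
img,d,W=cloud("wrist"); save("w1",img)
z=W[...,2]; p=status.read_state()["tool_pos"]
m=(z>.038)&(z<.056)&(np.hypot(W[...,0]-p[0],W[...,1]-p[1])<.1)
n,l,s,c=cv2.connectedComponentsWithStats(m.astype(np.uint8))
for k in range(1,n):
    if s[k,4]>1500:
        r=cv2.minAreaRect(W[l==k][:,:2].astype(np.float32)); print(s[k],r,np.nanmedian(z[l==k]))
```

```text
[  276   169    83   159 12408] ((0.5169293284416199, -0.3551275432109833), (0.10994002223014832, 0.05230307951569557), 71.36068725585938) 0.04640945710549719
```

View pics/w1.png

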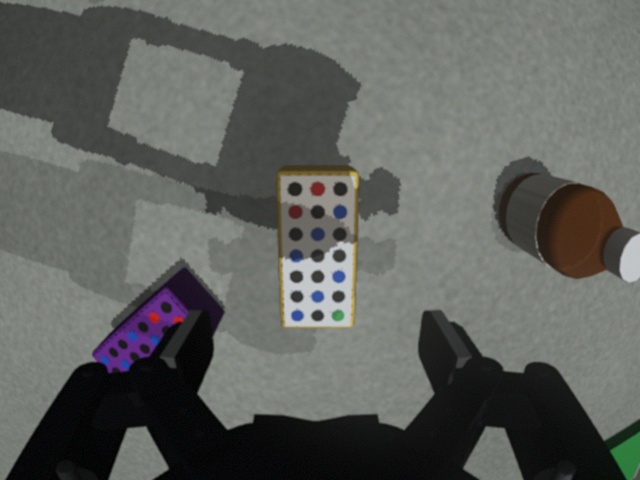

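The wrist view shows the yellow rack at (318,248), centred between the fingers, with purple clear to the left. Both estimates agree to 3 mm, so I descend.

Emit:
move_arm(deltas=[[[0, 0, 0], [0, -0.01, -0.4], -1], [[0, 0, 0], [0, -0.01, -0.8], -1], [[0, 0, 0], [0, -0.01, -1], -1]])

```text
time: 2.15
tool_pos: [0.517, -0.3542, 0.031]
tcp_rot: [2.555, 1.828, -0.0]
wrist_force: [-0.0, -0.7, -0.2]
width: 0.999
```

Emit:
move_arm(deltas=[[[0, 0, 0], [0, 0, -0.16], -1], [[0, 0, 0], [0, 0, -0.16], -1], [[0, 0, 0], [0, 0, -0.16], 0.1], [[0, 0, 0], [0, 0, -0.16], 1], [[0, 0, 0], [0, 0, -0.16], 1], [[0, 0, 0], [0, 0, -0.16], 1], [[0, 0, 0], [0, 0, -0.16], 1], [[0, 0, 0], [0, 0, -0.16], 1], [[0, 0, 0], [0, 0, -0.16], 1]])

```text
time: 3.28
tool_pos: [0.5186, -0.3545, 0.017]
tcp_rot: [2.552, 1.827, 0.002]
wrist_force: [0.0, -0.4, 5.9]
width: 0.599
```

Emit:
move_arm(deltas=[[[0, 0, 0], [0, 0, 0.2], 1], [[0, 0, 0], [0, 0, 0.5], 1], [[0, 0, 0], [0, 0, 0.8], 1], [[0, 0, 0], [0, 0, 1], 1], [[0, 0, 0], [0, 0, 1], 1]])

```text
time: 3.9
tool_pos: [0.5183, -0.3544, 0.1175]
tcp_rot: [2.551, 1.827, 0.002]
wrist_force: [-0.3, -0.1, -2.8]
width: 0.599
```

Emit:
move_arm(deltas=[[[0, 0, 0.02], [0, 0.2, 0.1], 1], [[0, 0, 0.04], [0, 0.4, 0.2], 1], [[0, 0, 0.06], [0, 0.6, 0.2], 1], [[0, 0, 0.08], [0, 0.8, 0.2], 1], [[0, 0, 0.08], [0, 1, 0.2], 1]])

```text
time: 4.53
tool_pos: [0.5169, -0.2517, 0.1348]
tcp_rot: [-2.433, -1.986, 0.0]
wrist_force: [0.0, -0.1, -3.6]
width: 0.598
```

Run:
```python
from h import *
print(status.read_state())
img,d,W=cloud("wrist"); save("w2",img)
```

```text
{'time': 4.525, 'q': array([-4.96542735e-01,  1.56549457e-01,  1.91901374e+00,  8.58317203e-05,
        1.06691761e+00, -2.95282616e-01]), 'joint_vel': array([ 0.23843573, -0.12989899,  0.15102617, -0.00032866, -0.02265684,
        0.251403  ]), 'joint_torque': array([-1.42696314e+00, -4.36143064e+01, -3.54249895e+01, -2.79119698e-02,
        5.22359053e-02, -3.68330469e-01]), 'tool_pos': array([ 0.51693172, -0.2517351 ,  0.13479732]), 'tcp_rot': array([-2.43275270e+00, -1.98644846e+00,  4.20426626e-04]), 'wrist_force': array([ 0.016907  , -0.13617793, -3.60298961]), 'torque': array([ 0.01088527, -0.05029188,  0.00370732]), 'width': 0.5980109569390598}
```

Emit:
move_arm(deltas=[[[0, 0, 0], [0, 0.2, 0], 1], [[0, 0, 0], [0, 0.4, 0], 1], [[0, 0, 0], [0, 0.6, 0], 1], [[0, 0, 0], [0, 0.8, 0], 1], [[0, 0, 0], [0, 1, 0], 1]])

```text
time: 5.2
tool_pos: [0.5173, -0.1522, 0.1353]
tcp_rot: [2.434, 1.986, 0.0]
wrist_force: [0.2, -0.4, -3.4]
width: 0.6
```

Emit:
move_arm(deltas=[[[0, 0, 0], [0.03, 0.2, 0], 1], [[0, 0, 0], [0.06, 0.4, 0], 1], [[0, 0, 0], [0.09, 0.6, 0], 1], [[0, 0, 0], [0.12, 0.8, 0], 1], [[0, 0, 0], [0.14, 1, 0], 1]])

```text
time: 5.82
tool_pos: [0.5317, -0.0522, 0.1354]
tcp_rot: [2.434, 1.986, 0.0]
wrist_force: [0.4, -0.3, -3.7]
width: 0.595
```

Emit:
move_arm(deltas=[[[0, 0, 0], [0, 0.2, 0], 1], [[0, 0, 0], [0, 0.4, 0], 1], [[0, 0, 0], [0, 0.6, 0], 1], [[0, 0, 0], [0, 0.8, 0], 1], [[0, 0, 0], [0, 0.9, 0], 1], [[0, 0, 0], [0, 0.9, 0], 1], [[0, 0, 0], [0, 0.9, 0], 1]])

```text
time: 6.7
tool_pos: [0.5313, 0.036, 0.1352]
tcp_rot: [2.434, 1.986, -0.0]
wrist_force: [-0.0, -0.7, -2.9]
width: 0.598
```

```bash
cat > look.py <<'E'
from h import *
import sys
st=status.read_state(); p=st["tool_pos"]; print(p,st["tcp_rot"])
for n in ("wrist","top"):
    img,d,W=cloud(n); save(n+sys.argv[1],img); z=W[...,2]; np.savez("/tmp/"+n+sys.argv[1],img=img,W=W)
    # rack: yellow/white caps region in held volume
    h=cv2.cvtColor(img,cv2.COLOR_RGB2HSV)
    y=(h[...,0]>18)&(h[...,0]<34)&(h[...,1]>110)&(np.hypot(W[...,0]-p[0],W[...,1]-p[1])<.09)
    print(n,"yellow",y.sum(),np.nanmin(z[y]) if y.any() else 0,np.nanmax(z[y]) if y.any() else 0)
    if y.sum()>50:
        t=y; print(cv2.minAreaRect(W[t][:,:2].astype(np.float32)))
E
python3 look.py 3
```

```text
[0.53126424 0.03603135 0.13523532] [ 2.43417868e+00  1.98563224e+00 -4.95660056e-04]
wrist yellow 5735 0.023649319729860917 0.20909288223449404
((0.5292637348175049, 0.049189381301403046), (0.09800778329372406, 0.09995848685503006), 41.89445114135742)
top yellow 73 0.12147065907780147 0.500006148958376
((0.5046113133430481, 0.04618588835000992), (0.10029764473438263, 0.015549179166555405), 77.68708038330078)
```

View pics/wrist3.png

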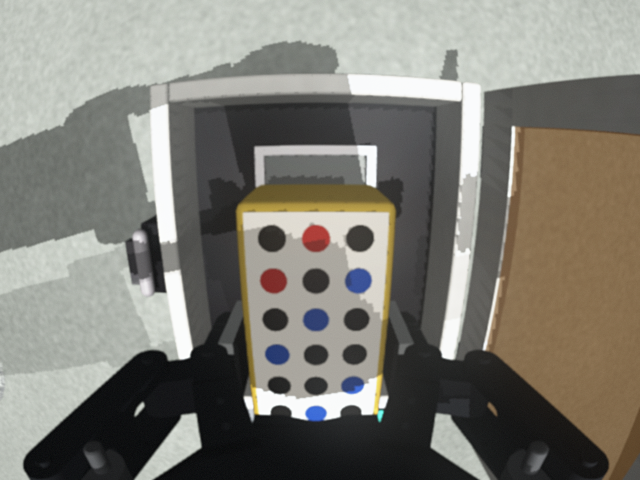

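The wrist view shows the rack over the bay: its top face's far edge is at row 212 (cols 240–393), and the rib's far end is at row 150 (cols 255–377). Next I measure offset and tilt in shaker axes.

```bash
cat > meas.py <<'E'
import numpy as np,cv2,sys
Z=np.load("/tmp/wrist%s.npz"%sys.argv[1]);img,W=Z["img"],Z["W"];z=W[...,2]
a=-0.203; ex=np.array([np.cos(a),np.sin(a)]);ey=np.array([-np.sin(a),np.cos(a)])
B=np.array([.531,.0378])
L=np.stack([(W[...,:2]-B)@ex,(W[...,:2]-B)@ey],-1)
g=img.min(2); u=np.arange(640)[None]+0*z; v=np.arange(480)[:,None]+0*z
zt=float(sys.argv[2])
t=(abs(z-zt)<.02)&(abs(L[...,0])<.05)&(v<405)
x=L[...,0][t];y=L[...,1][t]
A=np.c_[x,y,np.ones(len(x))]; r=z[t]
for _ in range(3):
    s=np.linalg.lstsq(A,r,rcond=None)[0]; k=abs(A@s-r)<.003; A,r=A[k],r[k]
print("top plane slopes x,y,z0",s)
x,y=A[:,0],A[:,1]
print("rack x range",np.percentile(x,[.5,99.5]),"y max",np.percentile(y,99.8))
for y0 in (0,.02,.04):
    q=abs(y-y0)<.004
    if q.any(): print(y0,np.percentile(x[q],[1,99]))
rb=(z>.026)&(z<.042)&(g>140)&(abs(L[...,0])<.06)&(L[...,1]>.0)&(L[...,1]<.085)
print("rib x",np.percentile(L[...,0][rb],[.5,99.5]),"y max(exp .069)",np.percentile(L[...,1][rb],99.5),rb.sum())
for y0 in (.055,.06,.067):
    q=rb&(abs(L[...,1]-y0)<.002)
    if q.any(): print(y0,np.percentile(L[...,0][q],[1,99]))
wt=(z>.068)&(z<.08)&(g>120)&(abs(L[...,0])<.11)&(abs(L[...,1])<.03)
for sgn in (-1,1):
    q=wt&(sgn*L[...,0]>.07); 
    if q.any(): print("wall",sgn,np.percentile(L[...,0][q],[1,99]))
E
python3 meas.py 3 0.165
```

```text
top plane slopes x,y,z0 [-0.00191322 -0.00590462  0.16476409]
rack x range [-0.03021833  0.02848525] y max 0.05165662545863624
0 [-0.03808287  0.03674246]
0.02 [-0.02559223  0.02411613]
0.04 [-0.02548849  0.02414925]
rib x [-0.04056677  0.03914486] y max(exp .069) 0.06591630658059902 1718
0.055 [-0.04052825  0.0393133 ]
0.06 [-0.04026358  0.03835435]
0.067 [-0.03919634  0.03804742]
wall -1 [-0.10978346 -0.08356954]
wall 1 [0.08216753 0.094584  ]
```

Emit:
move_arm(deltas=[[[0, 0, 0], [0, 0.01, -0.2], 1], [[0, 0, 0], [0, 0.01, -0.4], 1], [[0, 0, 0], [0, 0.01, -0.6], 1], [[0, 0, 0], [0, 0.01, -0.75], 1], [[0, 0, 0], [0, 0.01, -0.85], 1], [[0, 0, 0], [0, 0.01, -0.9], 1], [[0, 0, 0], [0, 0.01, -0.92], 1], [[0, 0, 0], [0, 0.01, -0.93], 1], [[0, 0, 0], [0, 0.01, -0.93], 1]])

```text
time: 7.92
tool_pos: [0.5316, 0.0374, 0.0427]
tcp_rot: [2.434, 1.986, 0.001]
wrist_force: [-0.1, 0.8, -2.9]
width: 0.596
```

Emit:
move_arm(deltas=[[[0, 0, 0], [0, 0, -0.01], 1], [[0, 0, 0], [0, 0, -0.02], 1], [[0, 0, 0], [0, 0, -0.02], 1]])

```text
time: 8.3
tool_pos: [0.5318, 0.0374, 0.042]
tcp_rot: [2.434, 1.986, 0.001]
wrist_force: [-3.4, 0.6, 8.9]
width: 0.6
```

Emit:
move_arm(deltas=[[[0, 0, 0], [0, 0, 0], 0], [[0, 0, 0], [0, 0, 0], -0.4], [[0, 0, 0], [0, 0, 0], -0.65], [[0, 0, 0], [0, 0, 0], -0.65], [[0, 0, 0], [0, 0, 0], -0.65], [[0, 0, 0], [0, 0, 0.2], -0.65], [[0, 0, 0], [0, 0, 0.5], -0.65], [[0, 0, 0], [0, 0, 0.8], -0.65], [[0, 0, 0], [0, 0, 1], -0.65]])

```text
time: 9.43
tool_pos: [0.532, 0.0374, 0.1418]
tcp_rot: [2.434, 1.985, 0.002]
wrist_force: [-0.3, 0.1, -0.7]
width: 0.825
```

```bash
python3 look.py 4; python3 meas.py 4 .071
```

```text
[0.53196112 0.03736799 0.14184005] [2.43350502e+00 1.98511636e+00 2.19411902e-03]
wrist yellow 1566 0.02334824410558328 0.07198090795718207
((0.5279194116592407, 0.022844746708869934), (0.13816766440868378, 0.06211036071181297), 78.31318664550781)
top yellow 63 0.03666587983383443 0.22104124034137052
((0.5068553686141968, 0.050095655024051666), (0.1018182709813118, 0.022236820310354233), 67.8011703491211)
top plane slopes x,y,z0 [-0.00015098  0.02352429  0.07151222]
rack x range [-0.04774556  0.04772546] y max 0.10697319126071043
0 [-0.02527796  0.02462801]
0.02 [-0.02496776  0.02444758]
0.04 [-0.02494986  0.02438066]
rib x [-0.04051524  0.03928146] y max(exp .069) 0.06629303982379466 2286
0.055 [-0.04045946  0.03844932]
0.06 [-0.04021186  0.03887313]
0.067 [-0.03896991  0.03880461]
wall -1 [-0.10963316 -0.08379704]
wall 1 [0.08230685 0.09424431]
```

View pics/wrist4.png

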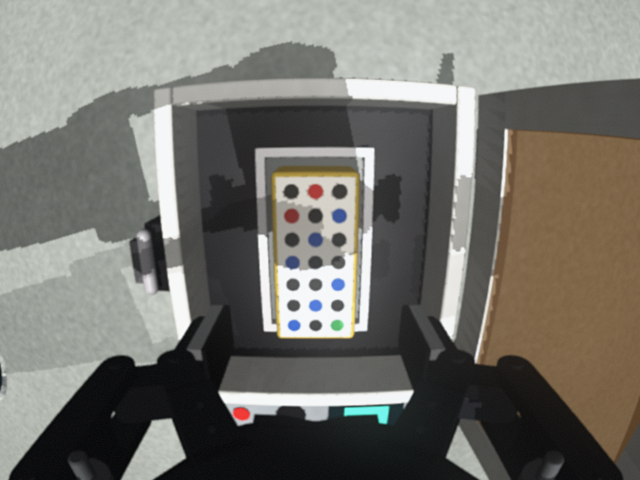

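The rack stands inside the frame, spanning (272–358, 170–338); the ribs are visible on three sides. I'll check its y extent and tilt cleanly.

Run:
```python
import numpy as np
Z=np.load("/tmp/wrist4.npz");W=Z["W"];z=W[...,2]
a=-0.203; ex=np.array([np.cos(a),np.sin(a)]);ey=np.array([-np.sin(a),np.cos(a)])
L=W[...,:2]-np.array([.531,.0378]); x=L@ex;y=L@ey
t=(abs(x)<.022)&(abs(y)<.085)&(z>.06)&(z<.085)
yy=y[t];print(np.percentile(yy,[0.5,99.5]))
t&=abs(y)<.05
A=np.c_[x[t],y[t],np.ones(t.sum())];print(np.linalg.lstsq(A,z[t],rcond=None)[0])
rb=(abs(x)<.02)&(abs(y)<.085)&(z>.028)&(z<.045)
print("rib y",np.percentile(y[rb],[1,99]), np.histogram(y[rb],bins=12))
# lid from top: side hinge geometry
Z=np.load("/tmp/top.npz");W=Z["W"];z=W[...,2];L=W[...,:2]-np.array([.531,.0378]);x=L@ex;y=L@ey
m=(abs(y)<.09)&(x>.07)&(x<.2)&(z>.1)
for h in(.1,.15,.2,.24,.26): 
    q=m&(abs(z-h)<.01);print(h,q.sum(),np.round([np.nanmin(x[q]),np.nanmedian(x[q]),np.nanmax(x[q])],3))
q=m&(z>.255); print("top",np.nanmax(z[m]), np.round(np.c_[x[q],y[q],z[q]][::60],3))
```

```text
[-0.05446542  0.05319429]
[ 0.00071293 -0.00018508  0.07153666]
rib y [0.05340804 0.06556813] (array([107,   1,   0,   0,   0,   0,   8,  82,  98, 110,  70, 119]), array([0.05295319, 0.05400975, 0.05506632, 0.05612289, 0.05717945,
       0.05823602, 0.05929259, 0.06034915, 0.06140572, 0.06246229,
       0.06351885, 0.06457542, 0.06563199]))
0.1 111 [0.095 0.097 0.099]
0.15 187 [0.099 0.102 0.103]
0.2 200 [0.103 0.106 0.108]
0.24 167 [0.106 0.107 0.109]
0.26 384 [0.107 0.111 0.118]
top 0.28651162713367045 [[ 0.116  0.088  0.267]
 [ 0.112  0.066  0.267]
 [ 0.108  0.07   0.259]
 [ 0.112  0.016  0.281]
 [ 0.111  0.027  0.26 ]
 [ 0.106  0.002  0.281]
 [ 0.101  0.007  0.278]
 [ 0.111 -0.033  0.266]
 [ 0.115 -0.064  0.268]
 [ 0.092  0.01   0.279]
 [ 0.11  -0.066  0.262]]
```

The rack is flat (slopes under 0.001) and within about 2 mm of the frame's centre. Lid is at about 1.64 rad. Now I shut the gripper, go up over the lid and come down behind it.

Emit:
move_arm(deltas=[[[0, 0, 0], [0, 0, 0.3], -0.65], [[0, 0, 0], [0, 0, 0.6], 1], [[0, 0, 0], [0, 0, 0.9], 1], [[0, 0, 0], [0, 0, 1], 1]])

```text
time: 10.02
tool_pos: [0.5321, 0.0374, 0.2412]
tcp_rot: [2.433, 1.985, 0.002]
wrist_force: [0.3, 0.6, 0.2]
width: 0.19
```

Emit:
move_arm(deltas=[[[0, 0, 0], [0, 0, 0.4], 1], [[0, 0, 0], [0, 0, 0.8], 1], [[0, 0, 0], [0, 0, 1], 1], [[0, 0, 0], [0, 0, 1], 1]])

```text
time: 10.52
tool_pos: [0.5318, 0.0374, 0.3407]
tcp_rot: [2.434, 1.985, 0.002]
wrist_force: [0.6, 1.0, 0.9]
width: 0.001
```

Emit:
move_arm(deltas=[[[0, 0, 0], [0, 0, 0.3], 1], [[0, 0, 0], [0.3, -0.06, 0.3], 1], [[0, 0, 0], [0.6, -0.12, 0.3], 1], [[0, 0, 0], [0.9, -0.18, 0.3], 1], [[0, 0, 0], [0.9, -0.18, 0.3], 1]])

```text
time: 11.15
tool_pos: [0.6216, 0.0189, 0.3659]
tcp_rot: [-2.432, -1.983, 0.007]
wrist_force: [-0.4, 0.1, -0.1]
width: 0.002
```

Emit:
move_arm(deltas=[[[0, 0, 0], [0.3, -0.06, 0], 1], [[0, 0, 0], [0.6, -0.12, 0], 1], [[0, 0, 0], [0.8, -0.17, 0], 1], [[0, 0, 0], [0.8, -0.17, 0], 1], [[0, 0, 0], [0.8, -0.17, 0], 1]])

```text
time: 11.78
tool_pos: [0.7, 0.0027, 0.3691]
tcp_rot: [-2.433, -1.985, 0.003]
wrist_force: [-0.5, -0.1, -0.3]
width: 0.003
```

Run:
```python
from h import *
print(status.read_state()["q"])
img,d,W=cloud("side"); save("s5",cv2.resize(img[150:400,180:500],None,fx=2,fy=2))
```

```text
[-3.18162827e-02  2.66820510e-01  1.35248662e+00  2.01643808e-04
  1.52479117e+00  1.70246901e-01]
```

View pics/s5.png

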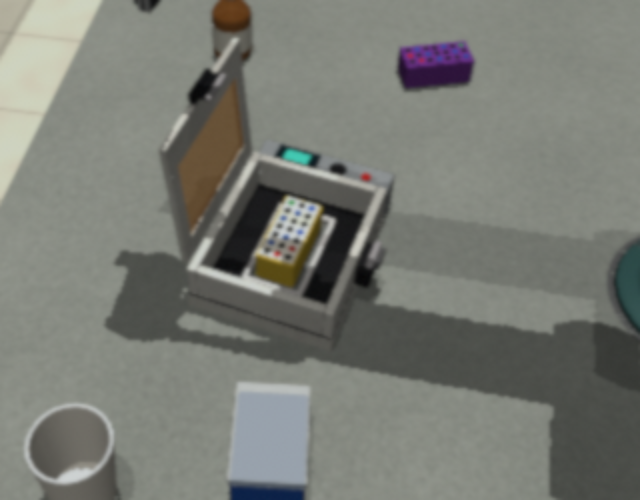

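The rack sits well in the frame, and the lid is open with its tongue at (205,85). The gripper is above and behind the lid. Next I plan the arc path.

Emit:
move_arm(deltas=[[[0, 0, 0], [0, 0, -0.3], 1], [[0, 0, 0], [0, 0, -0.6], 1], [[0, 0, 0], [0, 0, -0.9], 1], [[0, 0, 0], [0, 0, -1], 1]])

```text
time: 12.32
tool_pos: [0.6992, 0.0028, 0.2679]
tcp_rot: [-2.432, -1.984, 0.005]
wrist_force: [0.1, -0.4, 0.2]
width: -0.003
```

Emit:
move_arm(deltas=[[[0, 0, 0], [0, 0, -0.2], 1], [[0, 0, 0], [0, 0, -0.36], 1], [[0, 0, 0], [0, 0, -0.36], 1], [[0, 0, 0], [0, 0, -0.36], 1]])

```text
time: 12.82
tool_pos: [0.7017, 0.0024, 0.2349]
tcp_rot: [2.434, 1.986, 0.001]
wrist_force: [0.0, 0.3, -0.5]
width: 0.002
```

```bash
cat > arc.py <<'E'
import numpy as np
from workcell import status
s=status.read_state(); p=s["tool_pos"]; print(np.round(p,4),s["wrist_force"].round(1))
d=p[:2]-[.531,.0378]; c,sn=np.cos(-.203),np.sin(-.203)
print("local x,y",d@[c,sn],d@[-sn,c])
r=.155
for th in np.arange(1.7,-.01,-.1):
    lx=.095-r*np.cos(th)+.008*np.sin(th)+.015; z=.078+r*np.sin(th)+.008*np.cos(th)
    w=np.array([.531+lx*c,.0378+lx*sn,z]); print(round(th,2),np.round(w,4),np.round((w-p)*10,2))
E
python3 arc.py
```

```text
[0.7017 0.0024 0.2349] [ 0.   0.3 -0.5]
local x,y 0.1743219768660767 -0.00027559156661828674
1.7 [0.6661 0.01   0.2307] [-0.36  0.08 -0.04]
1.6 [0.651  0.0131 0.2327] [-0.51  0.11 -0.02]
1.5 [0.6358 0.0162 0.2332] [-0.66  0.14 -0.02]
1.4 [0.6207 0.0193 0.2321] [-0.81  0.17 -0.03]
1.3 [0.6057 0.0224 0.2295] [-0.96  0.2  -0.05]
1.2 [0.591  0.0254 0.2254] [-1.11  0.23 -0.1 ]
1.1 [0.5769 0.0284 0.2198] [-1.25  0.26 -0.15]
1.0 [0.5633 0.0311 0.2128] [-1.38  0.29 -0.22]
0.9 [0.5505 0.0338 0.2044] [-1.51  0.31 -0.31]
0.8 [0.5386 0.0362 0.1948] [-1.63  0.34 -0.4 ]
0.7 [0.5277 0.0385 0.184 ] [-1.74  0.36 -0.51]
0.6 [0.5179 0.0405 0.1721] [-1.84  0.38 -0.63]
0.5 [0.5093 0.0423 0.1593] [-1.92  0.4  -0.76]
0.4 [0.502  0.0438 0.1457] [-2.    0.41 -0.89]
0.3 [0.496  0.045  0.1314] [-2.06  0.43 -1.03]
0.2 [0.4915 0.0459 0.1166] [-2.1   0.44 -1.18]
0.1 [0.4885 0.0466 0.1014] [-2.13  0.44 -1.33]
-0.0 [0.4869 0.0469 0.086 ] [-2.15  0.44 -1.49]
```

Emit:
move_arm(deltas=[[[0, 0, 0], [-0.2, 0.04, -0.02], 1], [[0, 0, 0], [-0.36, 0.08, -0.02], 1], [[0, 0, 0], [-0.44, 0.1, -0.02], 1], [[0, 0, 0], [-0.51, 0.11, -0.02], 1], [[0, 0, 0], [-0.58, 0.13, -0.02], 1], [[0, 0, 0], [-0.66, 0.14, -0.02], 1], [[0, 0, 0], [-0.73, 0.155, -0.02], 1], [[0, 0, 0], [-0.81, 0.17, -0.03], 1], [[0, 0, 0], [-0.88, 0.18, -0.04], 1], [[0, 0, 0], [-0.96, 0.2, -0.05], 1]])

```text
time: 14.08
tool_pos: [0.6047, 0.0224, 0.229]
tcp_rot: [-2.434, -1.986, 0.001]
wrist_force: [2.2, 0.3, 1.1]
width: 0.0
```

```bash
python3 arc.py | sed -n '1,2p;7,99p'
python3 - <<'E'
from h import *
img,d,W=cloud("side"); save("s6",cv2.resize(img[130:380,180:500],None,fx=2,fy=2))
E
```

```text
[0.6047 0.0224 0.229 ] [2.2 0.3 1.1]
local x,y 0.07526307329461245 -0.00026607874190976815
1.3 [0.6057 0.0224 0.2295] [0.01 0.   0.  ]
1.2 [0.591  0.0254 0.2254] [-0.14  0.03 -0.04]
1.1 [0.5769 0.0284 0.2198] [-0.28  0.06 -0.09]
1.0 [0.5633 0.0311 0.2128] [-0.41  0.09 -0.16]
0.9 [0.5505 0.0338 0.2044] [-0.54  0.11 -0.25]
0.8 [0.5386 0.0362 0.1948] [-0.66  0.14 -0.34]
0.7 [0.5277 0.0385 0.184 ] [-0.77  0.16 -0.45]
0.6 [0.5179 0.0405 0.1721] [-0.87  0.18 -0.57]
0.5 [0.5093 0.0423 0.1593] [-0.95  0.2  -0.7 ]
0.4 [0.502  0.0438 0.1457] [-1.03  0.21 -0.83]
0.3 [0.496  0.045  0.1314] [-1.09  0.23 -0.98]
0.2 [0.4915 0.0459 0.1166] [-1.13  0.24 -1.12]
0.1 [0.4885 0.0466 0.1014] [-1.16  0.24 -1.28]
-0.0 [0.4869 0.0469 0.086 ] [-1.18  0.25 -1.43]
```

View pics/s6.png

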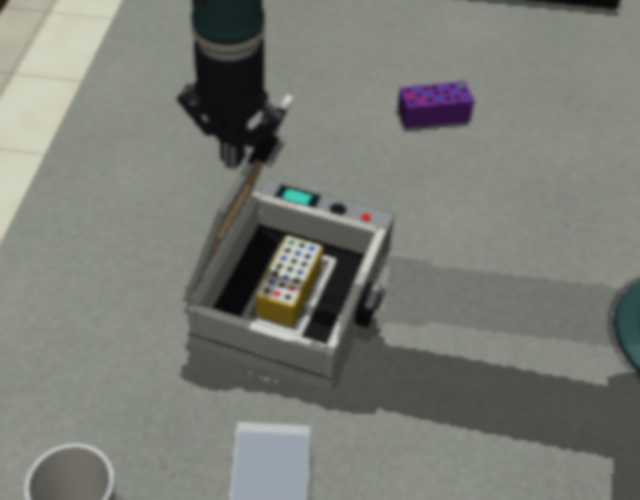

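The lid has swung forward, with the fingers at (232,150) behind it and 2 N of contact. Continuing along the arc.

Emit:
move_arm(deltas=[[[0, 0, 0], [-0.07, 0.015, -0.02], 1], [[0, 0, 0], [-0.14, 0.03, -0.04], 1], [[0, 0, 0], [-0.21, 0.045, -0.065], 1], [[0, 0, 0], [-0.28, 0.06, -0.09], 1], [[0, 0, 0], [-0.345, 0.075, -0.125], 1], [[0, 0, 0], [-0.41, 0.09, -0.16], 1], [[0, 0, 0], [-0.475, 0.1, -0.205], 1], [[0, 0, 0], [-0.54, 0.11, -0.25], 1], [[0, 0, 0], [-0.6, 0.125, -0.295], 1], [[0, 0, 0], [-0.66, 0.14, -0.34], 1], [[0, 0, 0], [-0.715, 0.15, -0.395], 1], [[0, 0, 0], [-0.77, 0.16, -0.45], 1], [[0, 0, 0], [-0.82, 0.17, -0.51], 1], [[0, 0, 0], [-0.87, 0.18, -0.57], 1], [[0, 0, 0], [-0.91, 0.19, -0.635], 1], [[0, 0, 0], [-0.95, 0.2, -0.7], 1]])

```text
time: 16.12
tool_pos: [0.5099, 0.0424, 0.1587]
tcp_rot: [-2.434, -1.986, 0.001]
wrist_force: [0.0, -0.1, 0.7]
width: 0.001
```

```bash
python3 arc.py | sed -n '1,2p;14,99p'
```

```text
[0.5099 0.0424 0.1587] [ 0.  -0.1  0.7]
local x,y -0.021627560141162436 0.00023207277782627864
0.6 [0.5179 0.0405 0.1721] [ 0.08 -0.02  0.13]
0.5 [0.5093 0.0423 0.1593] [-0.01 -0.    0.01]
0.4 [0.502  0.0438 0.1457] [-0.08  0.01 -0.13]
0.3 [0.496  0.045  0.1314] [-0.14  0.03 -0.27]
0.2 [0.4915 0.0459 0.1166] [-0.18  0.04 -0.42]
0.1 [0.4885 0.0466 0.1014] [-0.21  0.04 -0.57]
-0.0 [0.4869 0.0469 0.086 ] [-0.23  0.04 -0.73]
```

Emit:
move_arm(deltas=[[[0, 0, 0], [-0.05, 0.005, -0.065], 1], [[0, 0, 0], [-0.08, 0.01, -0.13], 1], [[0, 0, 0], [-0.11, 0.02, -0.2], 1], [[0, 0, 0], [-0.14, 0.03, -0.27], 1], [[0, 0, 0], [-0.16, 0.035, -0.345], 1], [[0, 0, 0], [-0.18, 0.04, -0.42], 1], [[0, 0, 0], [-0.195, 0.04, -0.495], 1], [[0, 0, 0], [-0.21, 0.04, -0.57], 1], [[0, 0, 0], [-0.21, 0.04, -0.57], 1]])

```text
time: 17.25
tool_pos: [0.4886, 0.0463, 0.1014]
tcp_rot: [-2.434, -1.985, 0.002]
wrist_force: [-0.2, 0.3, 0.2]
width: 0.0
```

Emit:
move_arm(deltas=[[[0, 0, 0], [0, 0, 0.15], 1], [[0, 0, 0], [-0.13, 0.03, 0.15], 1], [[0, 0, 0], [-0.27, 0.055, 0.15], 1], [[0, 0, 0], [-0.27, 0.055, 0.1], 1], [[0, 0, 0], [-0.27, 0.055, 0.05], 1]])

```text
time: 17.88
tool_pos: [0.462, 0.0519, 0.1069]
tcp_rot: [2.434, 1.986, 0.0]
wrist_force: [0.4, -0.0, 0.6]
width: 0.002
```

```bash
python3 arc.py | sed -n '1,2p'
python3 - <<'E'
from h import *
img,d,W=cloud("side"); save("s7",cv2.resize(img[130:380,180:500],None,fx=2,fy=2))
E
```

```text
[0.462  0.0519 0.1069] [ 0.4 -0.   0.6]
local x,y -0.07045896403603769 -7.864463333980667e-05
```

View pics/s7.png

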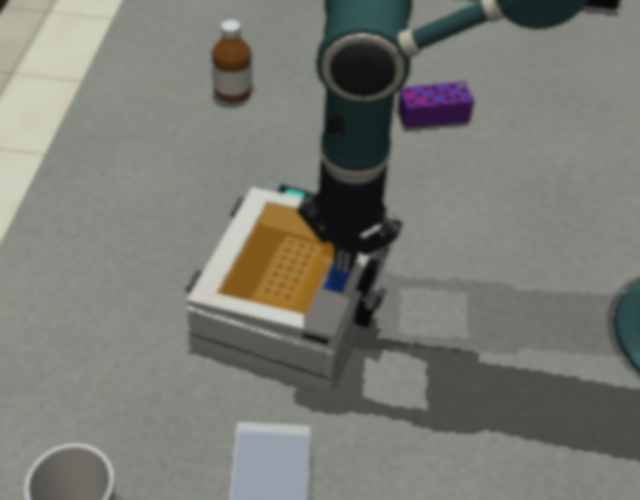

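The lid is nearly down, with the fingers over the blue strip at (338,272). Pressing gently.

Emit:
move_arm(deltas=[[[0, 0, 0], [0, 0, -0.04], 1], [[0, 0, 0], [0, 0, -0.08], 1], [[0, 0, 0], [0, 0, -0.1], 1], [[0, 0, 0], [0, 0, -0.12], 1], [[0, 0, 0], [0, 0, -0.13], 1], [[0, 0, 0], [0, 0, -0.13], 1]])

```text
time: 18.68
tool_pos: [0.4621, 0.0519, 0.0951]
tcp_rot: [-2.434, -1.985, 0.001]
wrist_force: [-4.6, -0.1, 7.0]
width: -0.0
```

Emit:
move_arm(deltas=[[[0, 0, 0], [0, 0, -0.01], 1], [[0, 0, 0], [0, 0, -0.02], 1], [[0, 0, 0], [0, 0, -0.03], 1], [[0, 0, 0], [0, 0, -0.04], 1], [[0, 0, 0], [0, 0, -0.05], 1], [[0, 0, 0], [0, 0, -0.06], 1], [[0, 0, 0], [0, 0, -0.07], 1]])

```text
time: 19.55
tool_pos: [0.4623, 0.0519, 0.0872]
tcp_rot: [2.434, 1.986, 0.0]
wrist_force: [-0.5, 0.3, 0.0]
width: -0.006
```

Emit:
move_arm(deltas=[[[0, 0, 0], [0, 0, -0.01], 1], [[0, 0, 0], [0, 0, -0.02], 1], [[0, 0, 0], [0, 0, -0.03], 1], [[0, 0, 0], [0, 0, -0.03], 1]])

```text
time: 20.05
tool_pos: [0.4624, 0.0519, 0.0858]
tcp_rot: [-2.434, -1.986, 0.001]
wrist_force: [-5.8, -0.3, 11.4]
width: -0.0
```

Firm stop at z = 0.086, which is the shut height. Retreating and checking.

Emit:
move_arm(deltas=[[[0, 0, 0], [0, 0, 0.3], 1], [[0, 0, 0], [0, 0, 0.6], 1], [[0, 0, 0], [0, 0, 1], 1]])

```text
time: 20.42
tool_pos: [0.4614, 0.0518, 0.1843]
tcp_rot: [-2.433, -1.985, 0.003]
wrist_force: [1.6, 0.8, 0.5]
width: 0.001
```

Emit:
move_arm(deltas=[[[0, 0, 0], [0, -0.4, 0.4], 1], [[0, 0, 0], [0, -0.8, 0.8], 1], [[0, 0, 0], [0, -1, 1], 1]])

```text
time: 20.8
tool_pos: [0.4633, -0.0499, 0.2872]
tcp_rot: [2.433, 1.982, 0.004]
wrist_force: [0.2, 0.4, 0.0]
width: 0.003
```

Emit:
move_arm(deltas=[[[0, 0, 0], [0, -0.4, 0], 1], [[0, 0, 0], [0, -0.8, 0], 1], [[0, 0, 0], [0, -1, 0], 1]])

```text
time: 21.18
tool_pos: [0.4621, -0.1499, 0.2843]
tcp_rot: [2.436, 1.984, -0.0]
wrist_force: [0.3, 0.7, -0.7]
width: 0.001
```

Emit:
move_arm(deltas=[[[0, 0, 0], [0, -0.4, 0], 1], [[0, 0, 0], [0, -0.8, 0], 1], [[0, 0, 0], [0, -1, 0], 1], [[0, 0, 0], [0, -1, 0], 1], [[0, 0, 0], [0, -1, 0], 1]])

```text
time: 21.8
tool_pos: [0.4622, -0.2472, 0.2841]
tcp_rot: [-2.433, -1.986, -0.001]
wrist_force: [-0.0, -0.0, -1.2]
width: -0.004
```

Run:
```python
from h import *
img,d,W=cloud("top"); save("t8",cv2.resize(img[140:340,140:520],None,fx=2,fy=2)); z=W[...,2]
c,s=np.cos(-.203),np.sin(-.203); L=W[...,:2]-np.array([.531,.0378]); x=L@[c,s]; y=L@[-s,c]
m=(abs(y)<.1)&(x>-.09)&(x<.09)&((x>.07)|(x<-.05)|(abs(y)>.085))
A=np.c_[x[m],y[m],np.ones(m.sum())];r=z[m]
for _ in range(3):
    f=np.linalg.lstsq(A,r,rcond=None)[0];k=abs(A@f-r)<.004;A,r=A[k],r[k]
print("lid plane",f,len(r)); 
for a,b in((-.09,-.06),(-.06,-.03),(.07,.09)):
    q=m&(x>a)&(x<b); print(a,np.nanmedian(z[q]))
def rect(u0,u1,v0,v1,h):
    t=np.zeros(z.shape,bool);t[v0:v1,u0:u1]=1;t&=z>h;print(cv2.minAreaRect(W[t][:,:2].astype(np.float32))[0])
rect(170,235,230,285,.05);rect(150,195,155,210,.09);rect(450,500,165,215,.09)
```

```text
lid plane [-0.00068438  0.00215589  0.0856592 ] 2402
-0.09 0.08576225301580884
-0.06 0.08526750588094334
0.07 0.08563596083281509
(0.5064769387245178, 0.31996414065361023)
(0.7012634873390198, 0.3922877311706543)
(0.6012920141220093, -0.30932754278182983)
```

View pics/t8.png

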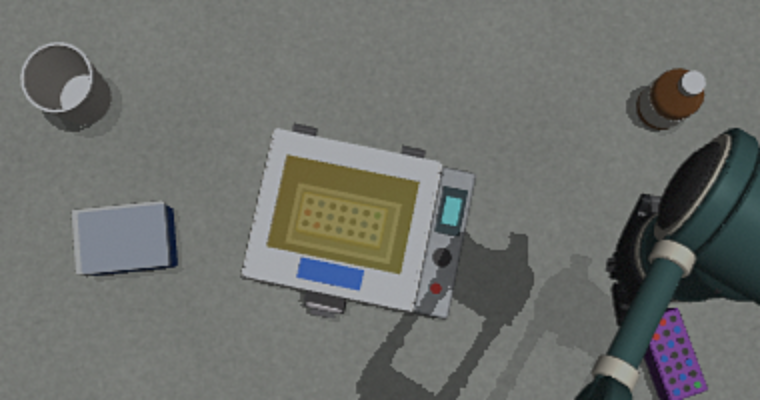

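The lid is level (slope -0.0007) and shut, and the rack shows through the window, centred in the frame at (343,220). The tip box, beaker and bottle look unmoved. Handing in.

```bash
python3 -c "
from workcell import order; print(order.finish_job())"
```

```text
the job is handed in; nothing more can be done
None
```

The rack is in the shaker's rib frame and the lid is shut past its catch. I handed the job in at about 22 s of the 70 s allowed.

- **Rack:** After release the wrist camera put it within about 2 mm of the frame's centre. Its top was at 71.5 mm (71 mm expected) with tilt under 0.001 rad, and the lid was still open.
- **Lid:** I swung it down at about 0.4 to 0.8 rad/s and pressed the blue strip. It gave way at the catch and stopped firmly at 86 mm, its shut height. After I withdrew, the lid measured level (slope along its swing −0.0007) and the arm was clear of it.
- **Bystanders:** The tip box and beaker measured within 1 mm of where they started. The final number for the bottle, (0.60, −0.31), is wrong because the arm was in that measuring window. I judged the bottle unmoved from the picture only, where it stands in the same place.

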